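# Tare the dial scale and lock it with the pin

## Task

The canister already stands on the kitchen scale, so tare it: push the bezel round clockwise by its black lug until the pointer's tip lies on the red zero mark. Then take the steel pin from its wooden stand and press the recessed orange button fully down with the pin's tip, without losing the zero. Put the pin back upright in its stand and leave the canister, jar and teapot where they are.

Things in the scene. Friction and masses are not known exactly. Their poses are not given: they have to be found in the camera images.
- scale: Green dial scale, fixed to the counter, 160 (x) x 380 (y) x 50 mm high; origin under its centre, y along its length, z up. On top: round dial at local (0, -60) mm; 130 mm square steel weighing plate at local (0, 115), its top 64 mm up; white 36 x 36 mm boss, 16 mm high, with the button hole at local (0, -155).
- dial_center (a point): The dial's vertical axis, 62 mm above the scale's origin, at the height of the bezel rim's top. A clear window (r 50 mm, its top 0.5 mm below the rim) covers the pointer; it is not drawn.
- bezel (a joint): Bezel angle, rad: an aluminium ring (outer radius 62 mm, 10 mm wide) turning with the white dial face in it. Positive is anticlockwise from above; at 0 the zero mark points along the scale's +x. Stops at +-2.6; friction about 0.12 N m (2 N at the lug), stays where left. It starts at 0.3 to 1.1 and must go clockwise (value falls).
- zero_mark (a point): Centre line of the red zero mark on the bezel (8 mm wide, drawn on the dial face and on the rim), 45 mm from the dial's axis.
- bezel_lug (a point): Middle of the black upright lug on the bezel's rim, half a turn round from the zero mark, 57 mm from the dial's axis: 12 mm radially, 10 mm along the rim, rising 24 mm above the rim (this point is 12 mm above the rim, 86 mm is the lug's top above the counter).
- pointer_tip (a point): Tip of the thin black pointer on the dial, 45 mm from the dial's axis. The pointer shows the canister's weight and does not move in the task; it starts 0.2 to 1.1 rad clockwise from the scale's +x.
- tare_button: Orange round spring button, 12 mm across, at the bottom of a 14 mm round hole in the white boss; origin at the centre of its top face, 8 mm below the boss's top (58 mm above the counter). It goes down 5 mm, takes about 1 N to start and 3.5 N to be fully down, and springs back up. Fingers do not fit the hole.
- button_hole (a point): Centre of the mouth of the button hole, in the plane of the boss's top (66 mm above the counter).
- pin: Loose upright pin tool, 60 g, straight and round. Origin on its axis under its steel collar (28 mm across, 5 mm thick). Below it a steel shank 6 mm across and 45 mm long with a flat tip; above the collar a dark wooden handle 14 mm across, from 5 to 71 mm above the origin. z points from the tip to the handle.
- pin_tip (a point): Centre of the pin's tip, 45 mm below its origin.
- pin_stand: Light wooden block 64 x 64 x 55 mm, fixed to the counter, with a 16 mm round hole down its middle; origin under its centre. The pin hangs in it with the collar resting on the block's top.
- stand_hole (a point): Centre of the mouth of the stand's hole, 55 mm above the counter.
- canister: Glass canister with orange gasket and hinged lid, 78 mm across and 90 mm high, loose on the weighing plate; origin under its centre. To be left alone.
- jar: Square acrylic jar with white lid, 88 x 88 x 124 mm, loose; origin under its centre. To be left alone.
- teapot: White ceramic teapot, body 124 mm across, 114 mm high, spout to its +y and handle to its -y (about 210 mm overall), loose; origin under its centre. To be left alone.
Mind the look-alikes: they are no part of the job. What is meant by the pin is not green, and is the larger of those in its own colour.

How it is judged:
By the outcome, as a careful person would: the job done as asked, in the order asked, and still so for the second after the job is handed in, with the robot touching nothing.
It also fails if it takes over 67 s, if anything falls off the work surface, if the arm or the gripper's body presses on something with over 40 N, if the wrist force passes 120 N, or if a joint passes its speed limit or range.

## Robot

A 6-joint arm with a two-finger parallel gripper is mounted at the origin on the work surface. World frame = base frame: x ahead of the robot, y to its left, z up, the work surface at z = 0. Lengths are in m, angles in degrees, forces in N, time in s.
With the tool pointing down it reaches from about 0.25 to 0.775 m from the base axis. Payload 8.9 kg.
Tool frame: the origin (TCP) lies at the very end of the fingers, on their centre line; the grasp point (between the pads) lies 19 mm behind it (bot.hold_point_z is the distance from the TCP to the grasp point, in m); z points along the fingers, y is the line along which they close (so a half turn about z gives the same grasp; the last joint's range is limited). The gripper opens to 85 mm and grips with 20 to 120 N. Pads are 22 mm wide; open, the fingers measure 114 mm over their backs; the gripper's body (76 mm by 85 mm) begins 54 mm behind the grasp point. The pads swing forward as they close: fully open they stand 13 mm farther back than shut.
Start: joints at [-71.58, 16.656, -8.789, 64.555, 0, 82.019], TCP at [0.233, -0.47, 0.231] pointing down, gripper open.
Joint ranges: [-144.48, 144.48], [-52.06, 99.96], [-74.48, 78.29], [-112.23, 115.85], [-86.99, 84.42], [-180, 180]. Speed limits (degrees/s): [127.2, 127.2, 159.86, 180, 180, 180].

## Interface

Orientations are given as [roll, pitch, yaw] about the fixed x, y, z axes, in that order (R = Rz(yaw) Ry(pitch) Rx(roll)).
In Python, from workcell import bot gives the robot as it stands.
- The arm moves only by the tool arm_command, never from a script. Its argument "increments" is a list that holds one entry, the list of rows, each a list of 7 numbers: the shift along the tool's x, y, z in m, then the turn, a rotation vector about the tool's x, y, z in degrees, then the finger opening in m, from 0 to 0.0854. In form: [[[dx, dy, dz, wx, wy, wz, jaw], ...]]. A call has 1 to 20 rows; each row is the pose to reach, as a shift and turn from the pose commanded when the call began, along the tool's axes at that moment; what a row does not reach only later rows make up. A row lasts 1/12 s, in which the tool goes at most 41.7 mm and 7.16 degrees, less where a joint would pass 70% of its speed; a pose out of reach is approached as far as the arm can. A call with a gripper value outside its range is refused whole. The fingers move at their own pace and stop on an object; "squeeze" is the grip in N (left out, the last holds). Time passes only in rows, so rows that repeat a pose let the fingers close. It gives the time, the measured TCP pose, the force, the opening and the grip force at its end, in the units of the state.
- bot.get_state(): the state, without advancing time (a new reading comes with each control period).
- bot.snapshot(name): name is "side" or "top"; returns a dict with "img" (400x640x3 uint8, blue, green, red), "vertical_fov" (degrees; the focal length in pixels is half the picture's height over the tangent of half this angle, whatever the lens; pixels are square), "cx", "cy" (the principal point, pixels), "position" and "attitude" of the camera in the world. Camera axes: x right, y up, looking along -z (the intrinsics and any distortion apply to the point x, -y, -z); pixel columns grow to the right and rows downward; lengths in m; the calibration is good to about 2 mm. A picture is of the moment at which its call begins. There is no depth.
- bot.hand_in(): hands the job in; it is judged then, once.
The state is a dict: "time": time; "joints": joint angles; "joint_vel": joint speeds; "joint_torque": joint torques, N m; "position": TCP position; "orientation": TCP orientation; "contact_force": force on the tool from outside, world axes, zero at the start; "ft_torque": the same for the moment, N m; "gripper_width": opening from 0.0 (shut) to 1.0 (fully open); "grip_force": force on a finger pad.
Only numpy, scipy, OpenCV 4.12 (cv2) and the standard library are available. Lean on these libraries where they do the work, as an engineer would, in place of code of your own. Each camera call takes 0.05 s, during which the arm holds its last target. There are 200 camera calls.

## Working session

There is one attempt and no reset: what is moved stays moved. The work goes in short steps, Python scripts to look and compute and a tool call to move; the robot and the scene stay as the last step left them, time stands still between calls to the robot, and variables do not carry over. Pictures are saved under pics/ and viewed, at most 11 in all, crops included, and the job is handed in when it is done.

Besides the shell and the picture viewer there is one more tool, called after ">>>" by a JSON object that holds its "api" and its "payload", one argument or row to a line. arm_command: Moves the arm, as the interface text tells. Its arguments: {"type":"object","properties":{"increments":{"type":"array"},"squeeze":{"type":"number"}},"required":["increments"]}

```bash
ls; mkdir -p pics
python3 - <<'E'
from workcell import bot
import cv2,json
for n in("side","top"):
    s=bot.snapshot(n); cv2.imwrite(f"pics/{n}0.png",s["img"])
    print(n,{k:v for k,v in s.items() if k!="img"})
print(bot.get_state(),bot.hold_point_z)
E
```

```text
pics
side {'vertical_fov': 56.67189023864919, 'cx': 316.9810629020687, 'cy': 196.31264827261572, 'position': array([ 0.33349332, -0.54902836,  0.79484418]), 'attitude': array([ 42.04060541,   0.44670586, -21.44877794])}
top {'vertical_fov': 50.51439888694114, 'cx': 319.1952523804995, 'cy': 197.27333347377788, 'position': array([0.45500204, 0.03644854, 1.14552774]), 'attitude': array([  5.28670019,   0.24176191, -91.51416293])}
{'time': 0.1, 'joints': array([-7.15788551e+01,  1.66841966e+01, -8.82494440e+00,  6.45552278e+01,
       -7.37842160e-04,  8.20192115e+01]), 'joint_vel': array([ 0.09426108, -0.04748896,  0.08878347,  0.02088103,  0.0364876 ,
        0.01553147]), 'joint_torque': array([ 1.23584057e-03, -5.37976062e+01,  3.31919575e+01,  9.37453704e-03,
       -1.41831147e-04,  1.07676138e-05]), 'position': array([ 0.23333247, -0.46987639,  0.2308151 ]), 'orientation': array([-1.79936152e+02, -8.20633687e-03,  2.64019293e+01]), 'contact_force': array([ 0.32835401,  0.36183225, -0.02341704]), 'ft_torque': array([ 0.03110968, -0.0340585 , -0.02561777]), 'grip_force': 0.0, 'gripper_width': 1.001465053033125} 0.0187
```

View pics/side0.png

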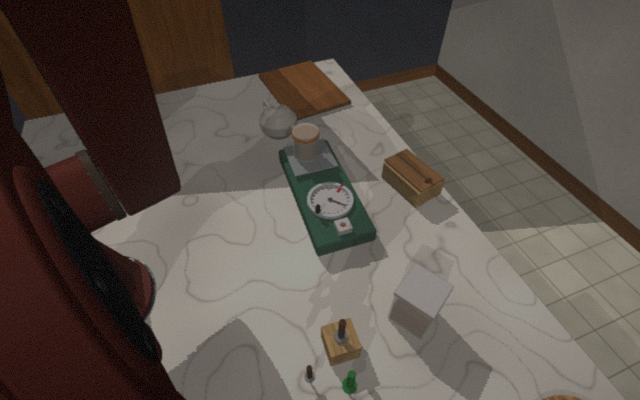

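View pics/top0.png

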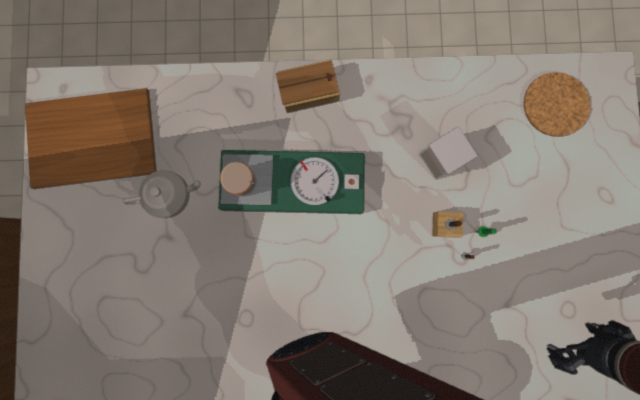

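The side view shows the scale with its dial at about (330,200), lug (318,209), red mark (340,188) and button (343,225). The stand with the large pin is at (341,340); the small dark pin (309,373) and the green pin (350,382) are the look-alikes. In the top view the dial is at (315,181), the button at (351,182), and the stand and pin at (450,224).

```bash
cat > h.py <<'E'
import numpy as np, cv2
from scipy.spatial.transform import Rotation as R
def K(s): return 200/np.tan(np.radians(s["vertical_fov"]/2))
def ray(s,p):
    f=K(s); d=np.array([(p[0]-s["cx"])/f,-(p[1]-s["cy"])/f,-1.])
    return np.array(s["position"]),R.from_euler("xyz",s["attitude"],degrees=True).apply(d)
def plane(s,p,z):
    o,d=ray(s,p); return o+d*(z-o[2])/d[2]
def proj(s,P):
    q=R.from_euler("xyz",s["attitude"],degrees=True).inv().apply(np.array(P)-s["position"])
    f=K(s); return np.array([s["cx"]+f*q[0]/-q[2],s["cy"]-f*q[1]/-q[2]])
def tri(a,pa,b,pb):
    o1,d1=ray(a,pa);o2,d2=ray(b,pb)
    t=np.linalg.lstsq(np.c_[d1,-d2],o2-o1,rcond=None)[0]
    p,q=o1+t[0]*d1,o2+t[1]*d2
    return (p+q)/2,np.linalg.norm(p-q)
def blobs(img,lo,hi,box,amin=3):
    x0,y0,x1,y1=box
    m=cv2.inRange(cv2.cvtColor(img[y0:y1,x0:x1],cv2.COLOR_BGR2HSV),np.array(lo),np.array(hi))
    n,l,st,c=cv2.connectedComponentsWithStats(m)
    return [(c[i]+[x0,y0],st[i,4]) for i in range(1,n) if st[i,4]>=amin],m
def crop(img,box,k,name):
    x0,y0,x1,y1=box
    cv2.imwrite(name,cv2.resize(img[y0:y1,x0:x1],None,fx=k,fy=k,interpolation=cv2.INTER_CUBIC))
E
python3 - <<'E'
from h import *
import numpy as np
T=cv2.imread("pics/top0.png");S=cv2.imread("pics/side0.png")
def up(i,b,k=8):
    x0,y0,x1,y1=b; return cv2.resize(i[y0:y1,x0:x1],None,fx=k,fy=k,interpolation=cv2.INTER_CUBIC)
a=up(T,(285,152,365,212),5);b=up(S,(300,175,380,235),5);c=up(T,(430,205,500,265),5);d=up(S,(300,310,370,395),4)
W=np.zeros((600,800,3),np.uint8)
for q,(x,y) in((a,(0,0)),(b,(400,0)),(c,(0,300)),(d[:300],(400,300))): W[y:y+q.shape[0],x:x+q.shape[1]]=q
cv2.imwrite("pics/z0.png",W)
E
```

```text
(no output)
```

View pics/z0.png

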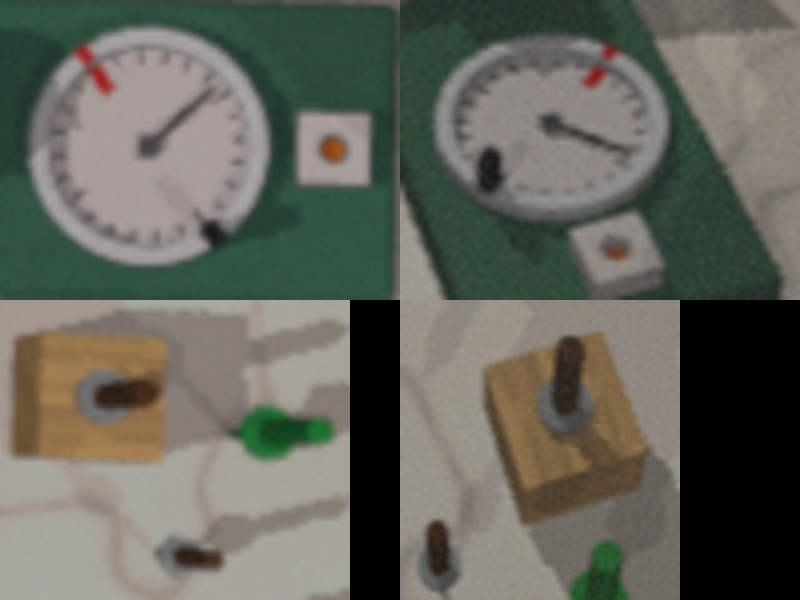

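The crops are sharp. In the top crop the red mark is at (95,70), the pointer runs from hub (150,146) to tip (217,90), the lug is at (214,235) and the button at (334,150). The collar is at (103,397) in the lower left. I'll measure these now.

```bash
cat > m.py <<'E'
from h import *
def meas(t):
    """dial measures from the top picture"""
    I=t["img"]; box=(285,152,365,212); x0,y0,x1,y1=box
    H=cv2.cvtColor(I,cv2.COLOR_BGR2HSV); out={}
    ng=cv2.bitwise_not(cv2.inRange(H,(60,60,0),(100,255,255)))[y0:y1,x0:335+6]
    return H
E
python3 - <<'E'
from h import *
from workcell import bot
t=bot.snapshot("top"); s=bot.snapshot("side")
import pickle; pickle.dump((t,s),open("snap0.pkl","wb"))
np.set_printoptions(precision=4,suppress=True)
# average of the gray noise: use several frames? single for now
def dial(c,box,nm):
    I=c["img"];x0,y0,x1,y1=box
    H=cv2.cvtColor(I,cv2.COLOR_BGR2HSV)[y0:y1,x0:x1]
    light=cv2.inRange(H,(0,0,75),(179,60,255))
    cs,_=cv2.findContours(light,cv2.RETR_EXTERNAL,cv2.CHAIN_APPROX_NONE)
    for k in sorted(cs,key=cv2.contourArea)[::-1][:3]:
        if cv2.contourArea(k)<30: continue
        hull=cv2.convexHull(k)
        e=cv2.fitEllipse(hull); m=cv2.moments(hull)
        print(nm,"light",cv2.contourArea(k),"ell",np.array(e[0])+[x0,y0],e[1],"mom",m["m10"]/m["m00"]+x0,m["m01"]/m["m00"]+y0)
dial(t,(285,152,358,212),"top"); dial(s,(300,178,358,240),"side")
for nm,c,b,bs in(("top",t,(285,152,365,212),(430,205,465,240)),("side",s,(300,175,380,240),(318,310,365,365))):
    I=c["img"]
    r,_=blobs(I,(0,150,60),(4,255,255),b); r2,_=blobs(I,(172,120,60),(179,255,255),b)
    o,_=blobs(I,(5,130,60),(20,255,255),b)
    k,_=blobs(I,(0,0,0),(179,255,50),b)
    g,_=blobs(I,(80,0,60),(140,90,200),bs,8)
    h,_=blobs(I,(0,0,0),(179,255,75),bs,8)
    print(nm,"red",r,r2,"\n orange",o,"\n black",k,"\n collar",g,"\n handle",h)
E
```

```text
top light 1760.5 ell [314.2899 180.7436] (48.66145324707031, 49.18796157836914) mom 314.20480302212627 180.8284763446663
top light 194.5 ell [350.742  181.2593] (18.673688888549805, 20.229572296142578) mom 350.515852613539 181.4815766923736
side light 1595.0 ell [332.6946 207.2741] (47.182350158691406, 58.909873962402344) mom 332.1710573476702 205.68360215053764
side light 134.0 ell [297.4364 220.577 ] (11.724674224853516, 65.82078552246094) mom 303.52314814814815 229.91435185185185
side light 81.5 ell [357. 187.] (9.095460891723633, 42.57318115234375) mom 353.8723809523809 184.22285714285715
top red [(array([301.3333, 162.6667]), np.int32(3)), (array([305.    , 167.7143]), np.int32(7))] [] 
 orange [(array([351.2857, 181.5   ]), np.int32(14))] 
 black [(array([327.4545, 198.6364]), np.int32(11))] 
 collar [] 
 handle [(array([454.3929, 223.4286]), np.int32(56))]
side red [(array([341.6667, 184.6667]), np.int32(3)), (array([338.8, 189.8]), np.int32(5))] [] 
 orange [(array([343., 225.]), np.int32(3))] 
 black [(array([300.3333, 177.3333]), np.int32(3)), (array([317.5   , 208.7143]), np.int32(28)), (array([300.6667, 210.5   ]), np.int32(6)), (array([303.25, 217.25]), np.int32(4)), (array([366.1625, 236.65  ]), np.int32(80))] 
 collar [] 
 handle [(array([341.7034, 330.8759]), np.int32(145))]
```

Run:
```python
from h import *
import pickle
np.set_printoptions(precision=4,suppress=True)
t,s=pickle.load(open("snap0.pkl","rb"))
for n,a,b,z in(("collar",(450.2,224),(341.1,336.9),.06),("handletop",(458.8,223),(342.1,321.2),.126),("boss",(350.9,181.4),(342.6,224.2),.066),("hub",(314.5,180.8),(330.0,199.4),.062),("lugtop",(327.5,198.6),(317.6,206.0),.08)):
    p,e=tri(t,a,s,b); print(n,"tri",p,"gap",e,"top@z",plane(t,a,z)[:2],"side@z",plane(s,b,z)[:2])
# green outline and stand outline
for n,c,lo,hi,b,z in(("green top",t,(60,60,0),(100,255,255),(210,140,375,220),.05),("stand top",t,(10,60,90),(25,255,255),(430,205,470,245),.055)):
    x0,y0,x1,y1=b
    m=cv2.inRange(cv2.cvtColor(c["img"][y0:y1,x0:x1],cv2.COLOR_BGR2HSV),lo,hi)
    m=cv2.morphologyEx(m,cv2.MORPH_CLOSE,np.ones((3,3)))
    k=max(cv2.findContours(m,cv2.RETR_EXTERNAL,cv2.CHAIN_APPROX_NONE)[0],key=cv2.contourArea)
    P=np.array([plane(c,q[0]+[x0,y0],z)[:2]*1000 for q in k],np.float32); print(n,cv2.minAreaRect(P))
# dial: angles about hub, rays at z=.058
hub=plane(t,(314.5,180.8),.06)[:2]; print("hub",hub)
I=t["img"].astype(float); H=cv2.cvtColor(t["img"],cv2.COLOR_BGR2HSV)
red=[];dk=[]
for v in range(152,212):
    for u in range(285,340):
        p=plane(t,(u,v),.06)[:2]-hub; r=np.hypot(*p); a=np.degrees(np.arctan2(p[1],p[0]))
        w=I[v,u,2]-I[v,u,1]
        if r<.062 and r>.03 and w>35: red.append((a,w))
        g=I[v,u].mean()
        if .012<r<.034 and g<110: dk.append((a,r,g))
red=np.array(red);dk=np.array(dk); print("red ang",np.average(red[:,0],weights=red[:,1]),len(red))
print(dk[np.argsort(dk[:,0])])
```

```text
collar tri [ 0.4784 -0.2961  0.054 ] gap 0.000392459073019414 top@z [ 0.4781 -0.2942] side@z [ 0.4774 -0.2982]
handletop tri [ 0.4783 -0.2947  0.1262] gap 0.0004430048262692403 top@z [ 0.4785 -0.2948] side@z [ 0.4781 -0.2946]
boss tri [ 0.594  -0.0442  0.0642] gap 0.00013681234641609982 top@z [ 0.5937 -0.044 ] side@z [ 0.5934 -0.0454]
hub tri [0.5993 0.0493 0.0569] gap 0.0006019878061459389 top@z [0.5983 0.0493] side@z [0.5977 0.0451]
lugtop tri [0.5504 0.0173 0.0857] gap 0.0024161644260316108 top@z [0.5498 0.0175] side@z [0.5534 0.0216]
green top ((600.8286743164062, 109.18206024169922), (373.1732482910156, 156.95559692382812), 87.08995819091797)
stand top ((478.85791015625, -288.8059997558594), (78.05306243896484, 65.5628433227539), 84.64058685302734)
hub [0.5985 0.0494]
red ang 34.01753974740341 35
[[-52.6322   0.0282 107.6667]
 [-51.9019   0.0319 107.6667]
 [-51.1081   0.0153  90.    ]
 [-50.1727   0.0189  83.    ]
 [-49.5405   0.0226  80.    ]
 [-49.0846   0.0262  80.    ]
 [-48.7404   0.0299  83.6667]
 [-48.4714   0.0336  90.6667]
 [-45.1519   0.0281  99.6667]
 [-44.9828   0.0244  87.    ]
 [-44.754    0.0207  84.6667]
 [-44.4268   0.0171  86.    ]
 [-43.9206   0.0134  88.6667]]
```

```bash
cat > p.py <<'E'
import sys; from h import *
from workcell import bot
np.set_printoptions(precision=4,suppress=True)
C=np.array([.5985,.0494])
def rel(wps):
    """wps: (x,y,z,yaw) world, tool down -> shift/turn in tool axes from the present pose"""
    st=bot.get_state(); R0=R.from_euler("xyz",st["orientation"],degrees=True)
    for x,y,z,yw in wps:
        d=R0.inv().apply(np.array([x,y,z])-st["position"])
        w=(R0.inv()*R.from_euler("xyz",[180,0,yw],degrees=True)).as_rotvec(degrees=True)
        print(np.round(d,4).tolist(),np.round(w,1).tolist())
def arc(th,d,z=.069):
    a=np.radians(th); t=np.array([np.sin(a),-np.cos(a)])
    p=C+.057*np.array([np.cos(a),np.sin(a)])-d*t
    return (*p,z,th-90)
E
python3 -c "
from p import *
rel([(*arc(214,.024)[:2],.13,124),arc(214,.024)])"
```

```text
[0.5047, -0.2715, 0.1012] [-0.0, -0.0, -97.6]
[0.5046, -0.2715, 0.1622] [-0.0, -0.0, -97.6]
```

>>> {"api": "arm_command", "payload": {
  "increments": [
    [[0.505, -0.2715, 0.1, 0, 0, -97.6, 0], [0.505, -0.2715, 0.1, 0, 0, -97.6, 0], [0.505, -0.2715, 0.1, 0, 0, -97.6, 0], [0.505, -0.2715, 0.1, 0, 0, -97.6, 0], [0.505, -0.2715, 0.1, 0, 0, -97.6, 0], [0.505, -0.2715, 0.1, 0, 0, -97.6, 0], [0.505, -0.2715, 0.1, 0, 0, -97.6, 0], [0.505, -0.2715, 0.1, 0, 0, -97.6, 0], [0.505, -0.2715, 0.1, 0, 0, -97.6, 0], [0.505, -0.2715, 0.1, 0, 0, -97.6, 0], [0.505, -0.2715, 0.1, 0, 0, -97.6, 0], [0.505, -0.2715, 0.1, 0, 0, -97.6, 0], [0.505, -0.2715, 0.1, 0, 0, -97.6, 0], [0.505, -0.2715, 0.1, 0, 0, -97.6, 0], [0.505, -0.2715, 0.1, 0, 0, -97.6, 0], [0.505, -0.2715, 0.1, 0, 0, -97.6, 0], [0.505, -0.2715, 0.1, 0, 0, -97.6, 0], [0.505, -0.2715, 0.1, 0, 0, -97.6, 0], [0.505, -0.2715, 0.1, 0, 0, -97.6, 0], [0.505, -0.2715, 0.1, 0, 0, -97.6, 0]]
  ],
  "squeeze": 40
}}

```text
time: 1.87
position: [0.5648, -0.0035, 0.1317]
orientation: [180.0, 0.0, 123.9]
contact_force: [1.1, -0.4, -0.7]
gripper_width: -0.004
grip_force: 0.0
```

```bash
python3 -c "
from p import *
st=bot.get_state(); print(st['position'],st['orientation'],st['gripper_width'],st['time'])
for n in('top','side'): 
  s=bot.snapshot(n); cv2.imwrite('pics/'+n+'1.png',s['img'])
import numpy as np
a=cv2.resize(cv2.imread('pics/top1.png')[140:240,260:380],None,fx=3.3,fy=3.3); b=cv2.resize(cv2.imread('pics/side1.png')[140:240,260:380],None,fx=3.3,fy=3.3)
cv2.imwrite('pics/z1.png',np.hstack([a,b]))
rel([arc(214,.024)])"
```

```text
[ 0.5648 -0.0035  0.1317] [179.9863   0.0161 123.8925] -0.0035304290582730217 1.8667
[0.0009, 0.0003, 0.0626] [0.0, 0.0, -0.1]
```

View pics/z1.png

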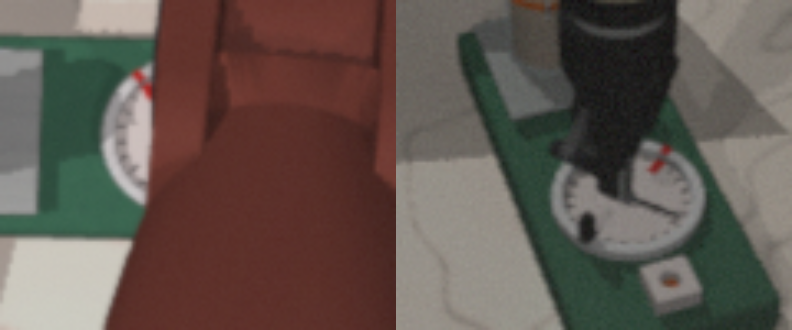

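The finger sits above the dial, and the lug at (587,228) in the crop is free. The side camera keeps the dial in view while the arm blocks the top one. Next I descend.

>>> {"api": "arm_command", "payload": {
  "increments": [
    [[0.001, 0, 0.03, 0, 0, 0, 0], [0.001, 0, 0.055, 0, 0, 0, 0], [0.001, 0, 0.0625, 0, 0, 0, 0], [0.001, 0, 0.0625, 0, 0, 0, 0], [0.001, 0, 0.0625, 0, 0, 0, 0]]
  ]
}}

```text
time: 2.38
position: [0.5646, -0.0019, 0.0693]
orientation: [-180.0, -0.0, 124.0]
contact_force: [-0.1, -0.3, 1.2]
gripper_width: -0.002
grip_force: 0.0
```

```bash
python3 -c "
from p import *
rel([arc(214-a,.017) for a in range(0,75,5)])"
```

```text
[0.0066, -0.0002, 0.0003] [-0.0, -0.0, -0.0]
[0.0116, -0.0015, 0.0003] [-0.0, -0.0, 5.0]
[0.0167, -0.0023, 0.0003] [-0.0, -0.0, 10.0]
[0.0219, -0.0027, 0.0004] [-0.0, -0.0, 15.0]
[0.0271, -0.0026, 0.0004] [-0.0, -0.0, 20.0]
[0.0322, -0.0021, 0.0004] [-0.0, -0.0, 25.0]
[0.0373, -0.0011, 0.0004] [-0.0, -0.0, 30.0]
[0.0423, 0.0003, 0.0004] [-0.0, -0.0, 35.0]
[0.0472, 0.0022, 0.0004] [-0.0, -0.0, 40.0]
[0.0518, 0.0044, 0.0004] [-0.0, -0.0, 45.0]
[0.0563, 0.0071, 0.0004] [-0.0, -0.0, 50.0]
[0.0605, 0.0101, 0.0004] [-0.0, -0.0, 55.0]
[0.0644, 0.0135, 0.0004] [-0.0, -0.0, 60.0]
[0.068, 0.0173, 0.0004] [-0.0, -0.0, 65.0]
[0.0713, 0.0213, 0.0004] [-0.0, -0.0, 70.0]
```

>>> {"api": "arm_command", "payload": {
  "increments": [
    [[0.0066, 0, 0, 0, 0, 0, 0], [0.0116, -0.0015, 0, 0, 0, 5, 0], [0.0167, -0.0023, 0, 0, 0, 10, 0], [0.0219, -0.0027, 0, 0, 0, 15, 0], [0.0271, -0.0026, 0, 0, 0, 20, 0], [0.0322, -0.0021, 0, 0, 0, 25, 0], [0.0373, -0.0011, 0, 0, 0, 30, 0], [0.0423, 0.0003, 0, 0, 0, 35, 0], [0.0472, 0.0022, 0, 0, 0, 40, 0], [0.0518, 0.0044, 0, 0, 0, 45, 0], [0.0563, 0.0071, 0, 0, 0, 50, 0], [0.0605, 0.0101, 0, 0, 0, 55, 0], [0.0644, 0.0135, 0, 0, 0, 60, 0], [0.068, 0.0173, 0, 0, 0, 65, 0], [0.068, 0.0173, 0, 0, 0, 65, 0], [0.068, 0.0173, 0, 0, 0, 65, 0]]
  ]
}}

```text
time: 3.72
position: [0.5413, 0.0647, 0.0699]
orientation: [179.9, -0.1, 59.2]
contact_force: [0.0, -0.4, -0.5]
gripper_width: -0.004
grip_force: 0.0
```

```bash
cat > d.py <<'E'
from p import *
def redang(c,hubpx,z=.06):
    """angle of the red mark about the hub, rays onto the dial plane"""
    hub=plane(c,hubpx,z)[:2]; I=c["img"].astype(float); a=[];w=[]
    u0,v0=np.int32(hubpx)
    for v in range(v0-32,v0+32):
        for u in range(u0-32,u0+32):
            p=plane(c,(u,v),z)[:2]-hub; r=np.hypot(*p); k=I[v,u,2]-I[v,u,1]
            if .032<r<.06 and k>25: a.append(np.arctan2(p[1],p[0]));w.append(k)
    return np.degrees(np.average(a,weights=w)),len(a)
def ptr(c,hubpx,lo,hi,z=.06):
    """angle of the pointer: darkness-weighted in a sector"""
    hub=plane(c,hubpx,z)[:2]; G=c["img"].astype(float).mean(2); P=[];w=[]
    u0,v0=np.int32(hubpx)
    for v in range(v0-32,v0+32):
        for u in range(u0-32,u0+32):
            p=plane(c,(u,v),z)[:2]-hub; r=np.hypot(*p); a=np.degrees(np.arctan2(p[1],p[0]))
            if .012<r<.036 and lo<a<hi: P.append(a);w.append(max(0,135-G[v,u]))
    return np.average(P,weights=w)
E
python3 -c "
from d import *
import pickle
t,s=pickle.load(open('snap0.pkl','rb'))
print('start',redang(t,(314.5,180.8)),redang(s,(330,199.4)),ptr(t,(314.5,180.8),-62,-33),ptr(s,(330,199.4),-62,-33))
s=bot.snapshot('side');print('now',redang(s,(330,199.4)))
crop(s['img'],(290,165,370,235),5,'pics/z2.png')"
```

```text
start (np.float64(34.13141512231912), 39) (np.float64(34.360104979611116), 22) -47.83163314020162 -49.091420869234774
now (np.float64(-30.885794094444254), 24)
```

View pics/z2.png

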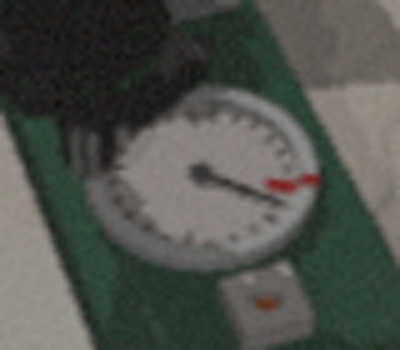

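The bezel follows well: red mark at (290,183) in the crop, just short of the pointer tip at (283,204). I'll push about 15.5° further.

```bash
python3 -c "
from p import *
rel([arc(149-a,.017) for a in (5,10,15.5)]+[arc(133.5,.026),(*arc(133.5,.026)[:2],.15,43.5)])"
```

```text
[0.0045, -0.0013, 0.0007] [0.1, -0.1, 5.2]
[0.0097, -0.0021, 0.0007] [0.1, -0.1, 10.2]
[0.0154, -0.0025, 0.0007] [0.1, -0.1, 15.7]
[0.0067, -0.0049, 0.0007] [0.1, -0.1, 15.7]
[0.0068, -0.0049, -0.0803] [0.1, -0.1, 15.7]
```

>>> {"api": "arm_command", "payload": {
  "increments": [
    [[0.0045, -0.0013, 0, 0, 0, 5, 0], [0.0097, -0.0021, 0, 0, 0, 10, 0], [0.0154, -0.0025, 0, 0, 0, 15.5, 0], [0.0154, -0.0025, 0, 0, 0, 15.5, 0], [0.0154, -0.0025, 0, 0, 0, 15.5, 0], [0.0067, -0.0049, 0, 0, 0, 15.5, 0], [0.0067, -0.0049, 0, 0, 0, 15.5, 0], [0.0067, -0.0049, -0.04, 0, 0, 15.5, 0], [0.0067, -0.0049, -0.08, 0, 0, 15.5, 0], [0.0067, -0.0049, -0.08, 0, 0, 15.5, 0]]
  ]
}}

```text
time: 4.6
position: [0.5434, 0.0722, 0.1555]
orientation: [179.6, -0.4, 43.6]
contact_force: [2.8, 0.1, 0.5]
gripper_width: 0.004
grip_force: 0.0
```

```bash
python3 -c "
from d import *
s=bot.snapshot('side');print('now',redang(s,(330,199.4)))
rel([(.45,-.19,.15,43.5)])"
```

```text
now (np.float64(-43.400120691187915), 25)
[-0.2478, 0.1261, 0.002] [0.3, -0.3, 0.1]
```

>>> {"api": "arm_command", "payload": {
  "increments": [
    [[-0.248, 0.126, 0, 0, 0, 0, 0], [-0.248, 0.126, 0, 0, 0, 0, 0], [-0.248, 0.126, 0, 0, 0, 0, 0], [-0.248, 0.126, 0, 0, 0, 0, 0], [-0.248, 0.126, 0, 0, 0, 0, 0], [-0.248, 0.126, 0, 0, 0, 0, 0], [-0.248, 0.126, 0, 0, 0, 0, 0], [-0.248, 0.126, 0, 0, 0, 0, 0], [-0.248, 0.126, 0, 0, 0, 0, 0], [-0.248, 0.126, 0, 0, 0, 0, 0]]
  ]
}}

```text
time: 5.48
position: [0.4464, -0.1891, 0.1483]
orientation: [-179.9, -0.0, 43.5]
contact_force: [0.4, 0.3, -0.5]
gripper_width: -0.003
grip_force: 0.0
```

```bash
python3 -c "
from d import *
T=[bot.snapshot('top') for _ in range(6)]; t=T[0]; t['img']=np.mean([k['img'].astype(float) for k in T],0).round().astype(np.uint8)
S=[bot.snapshot('side') for _ in range(6)]; s=S[0]; s['img']=np.mean([k['img'].astype(float) for k in S],0).round().astype(np.uint8)
import pickle; pickle.dump((t,s),open('snap2.pkl','wb'))
print(redang(t,(314.5,180.8)),redang(s,(330,199.4)))
a=cv2.resize(t['img'][150:212,285:365],None,fx=6,fy=6,interpolation=cv2.INTER_CUBIC);b=cv2.resize(s['img'][170:232,300:365],None,fx=6,fy=6,interpolation=cv2.INTER_CUBIC)
a=a[:,:410]
cv2.imwrite('pics/z3.png',np.hstack([a,b[:,:390]]))"
```

```text
(np.float64(-44.248832643029836), 42) (np.float64(-26.107712764160976), 38)
```

View pics/z3.png

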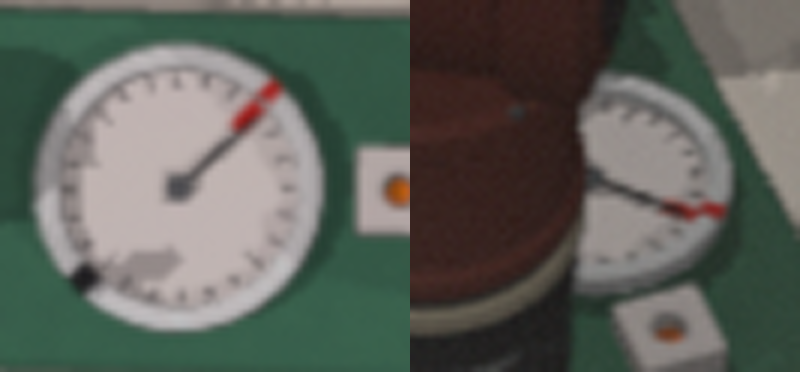

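Only slightly short: in the top view the red mark (258,105) lies just anticlockwise of the pointer's line. I'll refine both angles about the fitted dial axis.

Run:
```python
from d import *
import pickle
t0,s0=pickle.load(open("snap0.pkl","rb")); t,s=pickle.load(open("snap2.pkl","rb"))
# axis from the rim outline in the averaged top picture (8x)
x0,y0,x1,y1=285,150,342,212
H=cv2.cvtColor(cv2.resize(t["img"][y0:y1,x0:x1],None,fx=8,fy=8,interpolation=cv2.INTER_CUBIC),cv2.COLOR_BGR2HSV)
g=cv2.bitwise_not(cv2.inRange(H,(60,75,0),(100,255,255)))
n,l,st,c=cv2.connectedComponentsWithStats(g); i=l[8*31,8*29]
k=max(cv2.findContours((l==i).astype(np.uint8),cv2.RETR_EXTERNAL,cv2.CHAIN_APPROX_NONE)[0],key=cv2.contourArea)
e=cv2.fitEllipse(cv2.convexHull(k)); px=(np.array(e[0])+.5)/8-.5+[x0,y0]; print("rim",px,np.array(e[1])/8, plane(t,px,.062)[:2])
def sub(img,c,hub,z,sel,lo,hi,rs):
    for r in rs:
        A=np.radians(np.arange(lo,hi,.5)); q=np.array([proj(c,(hub[0]+r*np.cos(a),hub[1]+r*np.sin(a),z)) for a in A],np.float32)
        v=cv2.remap(img,q[:,0].copy(),q[:,1].copy(),cv2.INTER_CUBIC).astype(float).reshape(len(A),3)
        w=(v[:,2]-v[:,1]) if sel=="red" else -v.mean(1)
        w=w-np.percentile(w,40); w=np.clip(w,0,None)
        yield r,round(float(np.average(np.degrees(A),weights=w**2)),2)
for hub in (plane(t,px,.062)[:2],plane(t,(314.5,180.8),.06)[:2]):
    print("ptr0",list(sub(t0["img"],t0,hub,.06,"d",-62,-34,(.015,.02,.025,.03,.035))))
    print("ptr",list(sub(t["img"],t,hub,.06,"d",-62,-34,(.015,.02,.025,.03))))
    print("red",list(sub(t["img"],t,hub,.06,"red",-65,-25,(.036,.04,.045,.05,.055,.058))))
```

```text
rim [314.3012 180.6494] [49.5113 50.2117] [0.5987 0.0498]
ptr0 [(0.015, -48.79), (0.02, -48.8), (0.025, -48.83), (0.03, -49.42), (0.035, -49.54)]
ptr [(0.015, -48.92), (0.02, -48.85), (0.025, -48.79), (0.03, -49.44)]
red [(0.036, -44.0), (0.04, -44.27), (0.045, -44.85), (0.05, -45.36), (0.055, -44.84), (0.058, -45.01)]
ptr0 [(0.015, -47.17), (0.02, -47.65), (0.025, -47.86), (0.03, -48.68), (0.035, -48.83)]
ptr [(0.015, -47.28), (0.02, -47.7), (0.025, -47.83), (0.03, -48.67)]
red [(0.036, -43.35), (0.04, -43.66), (0.045, -44.34), (0.05, -44.75), (0.055, -44.42), (0.058, -44.56)]
```

Pointer −49.2°, red −44.9°, so 4.3° are left. I'll go back and finish the push.

```bash
python3 -c "
from p import *
a=arc(133.5,.026)
rel([(*a[:2],.135,43.5),a])"
```

```text
[0.2483, -0.1258, 0.0138] [0.0, 0.0, 0.0]
[0.2483, -0.1258, 0.0798] [0.0, 0.0, 0.0]
```

>>> {"api": "arm_command", "payload": {
  "increments": [
    [[0.248, -0.126, 0.01, 0, 0, 0, 0], [0.248, -0.126, 0.01, 0, 0, 0, 0], [0.248, -0.126, 0.01, 0, 0, 0, 0], [0.248, -0.126, 0.01, 0, 0, 0, 0], [0.248, -0.126, 0.01, 0, 0, 0, 0], [0.248, -0.126, 0.01, 0, 0, 0, 0], [0.248, -0.126, 0.01, 0, 0, 0, 0], [0.248, -0.126, 0.01, 0, 0, 0, 0], [0.248, -0.126, 0.01, 0, 0, 0, 0], [0.248, -0.126, 0.01, 0, 0, 0, 0], [0.248, -0.126, 0.01, 0, 0, 0, 0], [0.248, -0.126, 0.045, 0, 0, 0, 0], [0.248, -0.126, 0.075, 0, 0, 0, 0], [0.248, -0.126, 0.0795, 0, 0, 0, 0], [0.248, -0.126, 0.0795, 0, 0, 0, 0], [0.248, -0.126, 0.0795, 0, 0, 0, 0]]
  ]
}}

```text
time: 7.42
position: [0.5404, 0.0719, 0.0703]
orientation: [180.0, -0.0, 43.4]
contact_force: [0.2, 0.3, 0.6]
gripper_width: 0.001
grip_force: 0.0
```

```bash
python3 -c "
from p import *
a=arc(129.2,.026)
rel([arc(133.5,.019),arc(129.2,.017),a])
print(arc(129.2,.017))"
```

```text
[0.0076, -0.0007, 0.0013] [0.0, -0.0, -0.1]
[0.014, -0.0018, 0.0013] [0.0, -0.0, 4.2]
[0.005, -0.0025, 0.0013] [0.0, -0.0, 4.2]
(np.float64(0.5493002734401324), np.float64(0.08282733771083581), 0.069, 39.19999999999999)
```

>>> {"api": "arm_command", "payload": {
  "increments": [
    [[0.007, -0.0007, 0, 0, 0, 0, 0], [0.0105, -0.0012, 0, 0, 0, 2, 0], [0.0138, -0.0018, 0, 0, 0, 4.3, 0], [0.0138, -0.0018, 0, 0, 0, 4.3, 0], [0.0138, -0.0018, 0, 0, 0, 4.3, 0], [0.0138, -0.0018, 0, 0, 0, 4.3, 0]]
  ]
}}

```text
time: 7.92
position: [0.5495, 0.0836, 0.0702]
orientation: [180.0, -0.1, 39.3]
contact_force: [0.1, -0.1, -0.7]
gripper_width: 0.003
grip_force: 0.0
```

```bash
python3 -c "
from d import *
for i in range(4):
  s=bot.snapshot('side');print('now',redang(s,(330,199.4)))
print(bot.get_state()['position'])"
```

```text
now (np.float64(-50.32772059685198), 24)
now (np.float64(-50.35595663061387), 26)
now (np.float64(-50.379581431330564), 25)
now (np.float64(-50.344763928760756), 26)
[0.5489 0.0834 0.0695]
```

>>> {"api": "arm_command", "payload": {
  "increments": [
    [[-0.01, 0, 0, 0, 0, 0, 0], [-0.01, 0, 0, 0, 0, 0, 0], [-0.01, 0, -0.04, 0, 0, 0, 0], [-0.01, 0, -0.08, 0, 0, 0, 0], [-0.01, 0, -0.08, 0, 0, 0, 0], [-0.25, 0.11, -0.08, 0, 0, 0, 0.06], [-0.25, 0.11, -0.08, 0, 0, 0, 0.06], [-0.25, 0.11, -0.08, 0, 0, 0, 0.06], [-0.25, 0.11, -0.08, 0, 0, 0, 0.06], [-0.25, 0.11, -0.08, 0, 0, 0, 0.06], [-0.25, 0.11, -0.08, 0, 0, 0, 0.06], [-0.25, 0.11, -0.08, 0, 0, 0, 0.06], [-0.25, 0.11, -0.08, 0, 0, 0, 0.06], [-0.25, 0.11, -0.08, 0, 0, 0, 0.06]]
  ]
}}

```text
time: 9.28
position: [0.4241, -0.1605, 0.1494]
orientation: [180.0, -0.0, 39.1]
contact_force: [-1.0, 0.1, -0.1]
gripper_width: 0.707
grip_force: 0.0
```

```bash
cat > z.py <<'E'
from d import *
def sub(c,hub,z,sel,lo,hi,rs):
    o=[]
    for r in rs:
        A=np.radians(np.arange(lo,hi,.5)); q=np.array([proj(c,(hub[0]+r*np.cos(a),hub[1]+r*np.sin(a),z)) for a in A],np.float32)
        v=cv2.remap(c["img"],q[:,0].copy(),q[:,1].copy(),cv2.INTER_CUBIC).astype(float).reshape(len(A),3)
        w=(v[:,2]-v[:,1]) if sel=="red" else -v.mean(1)
        w=np.clip(w-np.percentile(w,40),0,None); o.append(round(float(np.average(np.degrees(A),weights=w**2)),2))
    return o
def look():
    T=[bot.snapshot("top") for _ in range(6)]; t=T[0]; t["img"]=np.mean([k["img"].astype(float) for k in T],0).round().astype(np.uint8)
    hub=(.5987,.0498)
    print("ptr",sub(t,hub,.06,"d",-62,-34,(.015,.02,.025,.03)))
    print("red",sub(t,hub,.06,"red",-69,-29,(.036,.04,.045,.05,.055,.058)))
    return t
E
python3 -c "
from z import *
t=look(); crop(t['img'],(285,150,365,212),8,'pics/z4.png'); print(bot.get_state()['position'],bot.get_state()['orientation'])"
```

```text
ptr [-49.43, -49.31, -49.15, -50.01]
red [-53.48, -53.14, -52.47, -51.82, -50.8, -50.59]
[ 0.4249 -0.1589  0.1492] [-179.9903   -0.0007   39.2986]
```

View pics/z4.png

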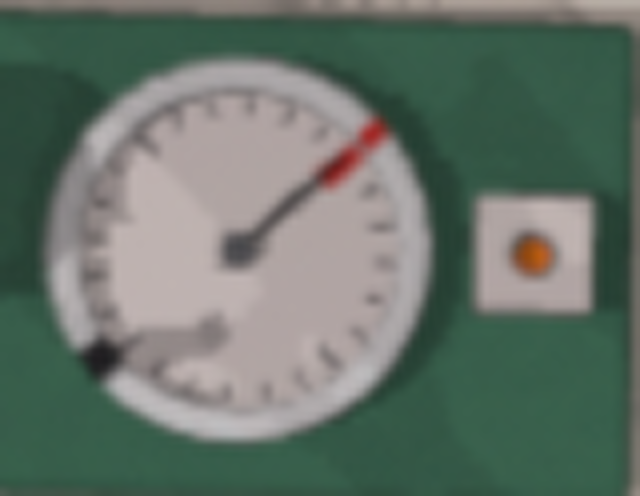

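The tip now lies on the red mark: rim mark at (373,133), pointer line meeting it at (325,172), offset about 1 mm of the 4 mm half width. I'm leaving the bezel there and going to the pin.

```bash
python3 -c "
from p import *
rel([(.4783,-.2953,.15,39.2),(.4783,-.2953,.080,39.2)])"
```

```text
[-0.0451, 0.1393, -0.0008] [-0.0, -0.0, 0.1]
[-0.0451, 0.1393, 0.0692] [-0.0, -0.0, 0.1]
```

>>> {"api": "arm_command", "payload": {
  "increments": [
    [[-0.045, 0.139, 0, 0, 0, 0, 0.06], [-0.045, 0.139, 0, 0, 0, 0, 0.06], [-0.045, 0.139, 0, 0, 0, 0, 0.06], [-0.045, 0.139, 0, 0, 0, 0, 0.06], [-0.045, 0.139, 0, 0, 0, 0, 0.06], [-0.045, 0.139, 0, 0, 0, 0, 0.06], [-0.045, 0.139, 0.035, 0, 0, 0, 0.06], [-0.045, 0.139, 0.069, 0, 0, 0, 0.06], [-0.045, 0.139, 0.069, 0, 0, 0, 0.06], [-0.045, 0.139, 0.069, 0, 0, 0, 0.06]]
  ]
}}

```text
time: 10.42
position: [0.4763, -0.2937, 0.0796]
orientation: [-179.8, 0.0, 39.3]
contact_force: [0.5, -0.8, -0.1]
gripper_width: 0.701
grip_force: 0.0
```

```bash
python3 -c "
from p import *
s=bot.snapshot('side');t=bot.snapshot('top')
a=cv2.resize(t['img'][170:270,400:510],None,fx=3.5,fy=3.5);b=cv2.resize(s['img'][290:390,290:400],None,fx=3.5,fy=3.5)
cv2.imwrite('pics/z5.png',np.hstack([a,b])); print(bot.get_state()['position'])"
```

```text
[ 0.4783 -0.2957  0.082 ]
```

View pics/z5.png

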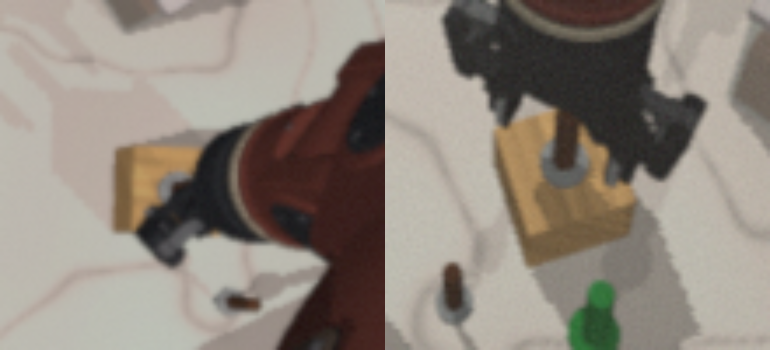

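In the side view the handle at (567,140) is between the open fingers. Closing, then lifting.

>>> {"api": "arm_command", "payload": {
  "increments": [
    [[0, 0, 0, 0, 0, 0, 0], [0, 0, 0, 0, 0, 0, 0], [0, 0, 0, 0, 0, 0, 0], [0, 0, 0, 0, 0, 0, 0], [0, 0, 0, 0, 0, 0, 0], [0, 0, 0, 0, 0, 0, 0], [0, 0, 0, 0, 0, 0, 0], [0, 0, 0, 0, 0, 0, 0], [0, 0, 0, 0, 0, 0, 0], [0, 0, 0, 0, 0, 0, 0]]
  ],
  "squeeze": 70
}}

```text
time: 11.35
position: [0.478, -0.2963, 0.0812]
orientation: [179.9, -0.0, 39.2]
contact_force: [-1.2, 1.5, 6.8]
gripper_width: 0.145
grip_force: 68.0
```

>>> {"api": "arm_command", "payload": {
  "increments": [
    [[0, 0, -0.02, 0, 0, 0, 0], [0, 0, -0.04, 0, 0, 0, 0], [0, 0, -0.06, 0, 0, 0, 0], [0, 0, -0.08, 0, 0, 0, 0], [0, 0, -0.09, 0, 0, 0, 0], [0, 0, -0.09, 0, 0, 0, 0]]
  ]
}}

```text
time: 11.85
position: [0.4787, -0.2969, 0.1725]
orientation: [179.8, -0.0, 39.2]
contact_force: [0.5, 0.4, -1.5]
gripper_width: 0.146
grip_force: 68.1
```

```bash
python3 -c "
from p import *
rel([(.593,-.0445,.17,39.2)]); print(bot.get_state()['position'],bot.get_state()['gripper_width'])"
```

```text
[0.2481, -0.1234, 0.0022] [0.2, -0.0, -0.0]
[ 0.4787 -0.2969  0.1725] 0.146439350748046
```

>>> {"api": "arm_command", "payload": {
  "increments": [
    [[0.248, -0.1235, 0, 0, 0, 0, 0], [0.248, -0.1235, 0, 0, 0, 0, 0], [0.248, -0.1235, 0, 0, 0, 0, 0], [0.248, -0.1235, 0, 0, 0, 0, 0], [0.248, -0.1235, 0, 0, 0, 0, 0], [0.248, -0.1235, 0, 0, 0, 0, 0], [0.248, -0.1235, 0, 0, 0, 0, 0], [0.248, -0.1235, 0, 0, 0, 0, 0], [0.248, -0.1235, 0, 0, 0, 0, 0], [0.248, -0.1235, 0, 0, 0, 0, 0], [0.248, -0.1235, 0.015, 0, 0, 0, 0], [0.248, -0.1235, 0.015, 0, 0, 0, 0], [0.248, -0.1235, 0.015, 0, 0, 0, 0]]
  ]
}}

```text
time: 12.93
position: [0.5906, -0.0446, 0.1545]
orientation: [-179.9, 0.1, 39.1]
contact_force: [0.0, -0.3, -0.3]
gripper_width: 0.143
grip_force: 68.2
```

```bash
python3 -c "
from p import *
s=bot.snapshot('side');t=bot.snapshot('top')
st=bot.get_state();print(st['position'],st['orientation'])
P=st['position']; print('expected tip px side',proj(s,P-[0,0,.071]),'collar',proj(s,P-[0,0,.026]),'hole',proj(s,(.5937,-.0445,.066)))
crop(s['img'],(310,170,380,240),8,'pics/z6.png'); cv2.imwrite('pics/top6.png',t['img'])"
```

```text
[ 0.5916 -0.0444  0.1556] [179.9964   0.004   39.1256]
expected tip px side [342.0734 219.4393] collar [342.8864 207.5009] hole [342.5545 223.8917]
```

View pics/z6.png

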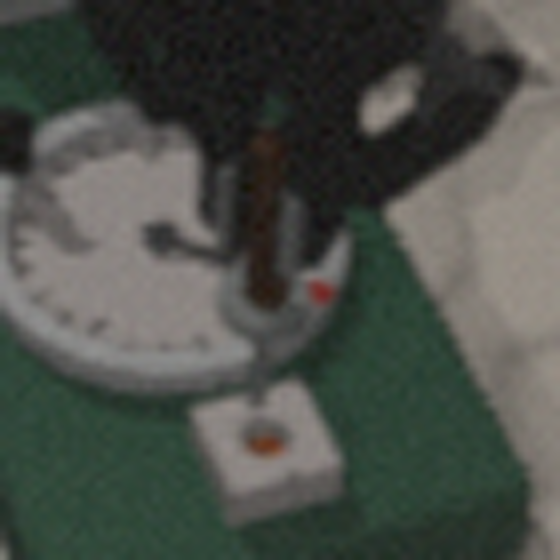

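The tip is at (258,402) in the crop and the hole at (266,436), which agrees with the prediction to about half a pixel. I'll compute the fine shift.

```bash
python3 -c "
from p import *
import pickle
t,s=pickle.load(open('snap2.pkl','rb'))
P=bot.get_state()['position'];print(P)
tip=plane(s,(341.8,219.8),P[2]-.071);h=plane(s,(342.8,224.1),.066);print('tip',tip,'hole side',h)
g=cv2.cvtColor(t['img'],cv2.COLOR_BGR2HSV)[165:200,340:362]
m=cv2.inRange(g,(5,110,60),(22,255,255)); M=cv2.moments(m,True); u=(M['m10']/M['m00']+340,M['m01']/M['m00']+165); print('button top',u,plane(t,u,.058))
w=cv2.inRange(g,(0,0,110),(179,60,255)); k=cv2.convexHull(cv2.findNonZero(w)); M=cv2.moments(k); u=(M['m10']/M['m00']+340,M['m01']/M['m00']+165); print('boss top',u,plane(t,u,.066))
rel([(.5935,-.0448,P[2],39.1)])"
```

```text
[ 0.5916 -0.0444  0.1556]
tip [ 0.5905 -0.0452  0.0846] hole side [ 0.594  -0.0453  0.066 ]
button top (351.0, 181.5) [ 0.5944 -0.0449  0.058 ]
boss top (350.94050743657044, 181.15748031496062) [ 0.5943 -0.0442  0.066 ]
[0.0013, 0.0015, 0.0] [0.0, 0.0, 0.0]
```

>>> {"api": "arm_command", "payload": {
  "increments": [
    [[0.0023, 0.0019, 0, 0, 0, 0, 0], [0.0023, 0.0019, 0, 0, 0, 0, 0], [0.0023, 0.0019, 0.008, 0, 0, 0, 0], [0.0023, 0.0019, 0.014, 0, 0, 0, 0], [0.0023, 0.0019, 0.018, 0, 0, 0, 0], [0.0023, 0.0019, 0.022, 0, 0, 0, 0], [0.0023, 0.0019, 0.022, 0, 0, 0, 0], [0.0023, 0.0019, 0.022, 0, 0, 0, 0]]
  ]
}}

```text
time: 13.7
position: [0.5945, -0.0434, 0.1329]
orientation: [-180.0, 0.0, 39.2]
contact_force: [-1.4, 0.3, -1.0]
gripper_width: 0.143
grip_force: 68.2
```

```bash
python3 -c "
from p import *
s=bot.snapshot('side');st=bot.get_state();print(st['position'],st['contact_force'],st['ft_torque'])
crop(s['img'],(310,170,380,240),8,'pics/z7.png')"
```

```text
[ 0.5947 -0.0435  0.1333] [-0.5252  0.0035 -0.9035] [ 0.0144 -0.0153 -0.0083]
```

View pics/z7.png

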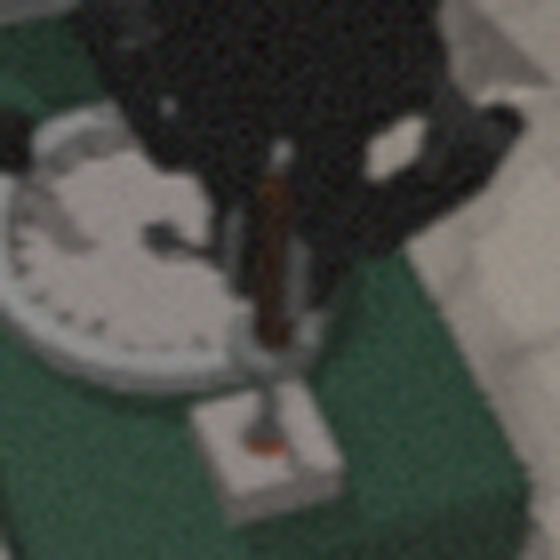

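The shank, at (265,415), enters the hole centrally without touching. Pressing.

>>> {"api": "arm_command", "payload": {
  "increments": [
    [[0, 0, 0.003, 0, 0, 0, 0], [0, 0, 0.005, 0, 0, 0, 0], [0, 0, 0.007, 0, 0, 0, 0], [0, 0, 0.0085, 0, 0, 0, 0], [0, 0, 0.0085, 0, 0, 0, 0], [0, 0, 0.0085, 0, 0, 0, 0]]
  ]
}}

```text
time: 14.25
position: [0.595, -0.0436, 0.125]
orientation: [180.0, -0.0, 39.2]
contact_force: [0.7, -0.5, 1.9]
gripper_width: 0.146
grip_force: 68.2
```

```bash
python3 -c "
from workcell import bot
for i in range(4): bot.snapshot('side');st=bot.get_state();print(st['position'],st['contact_force'])"
```

```text
[ 0.5949743  -0.04357148  0.12506718] [ 1.10526041 -0.77186339  3.24264269]
[ 0.59500471 -0.04361468  0.12508893] [ 0.88380603 -0.12849135  2.10855072]
[ 0.59495602 -0.04360872  0.12505343] [ 0.80510768 -0.61862424  2.22640989]
[ 0.59494418 -0.04359137  0.12504163] [0.63791603 0.0576286  1.23123061]
```

>>> {"api": "arm_command", "payload": {
  "increments": [
    [[0, 0, 0.0005, 0, 0, 0, 0], [0, 0, 0.001, 0, 0, 0, 0], [0, 0, 0.0015, 0, 0, 0, 0], [0, 0, 0.0015, 0, 0, 0, 0], [0, 0, 0.0015, 0, 0, 0, 0]]
  ]
}}

```text
time: 14.87
position: [0.5951, -0.0436, 0.1239]
orientation: [180.0, -0.0, 39.2]
contact_force: [-0.1, 0.1, 7.5]
gripper_width: 0.142
grip_force: 69.0
```

```bash
python3 -c "
from workcell import bot
for i in range(4): bot.snapshot('side');st=bot.get_state();print(st['position'],st['contact_force'])"
```

```text
[ 0.5950848  -0.04356224  0.12392411] [0.0548402  0.26705467 6.69040249]
[ 0.59510524 -0.04355756  0.12393169] [ 1.15341756 -0.6250464   7.95880542]
[ 0.5950504  -0.04356042  0.12390888] [-0.57044656  0.03127756  6.7878851 ]
[ 0.59505616 -0.04357707  0.12390327] [-0.09530625 -0.01126893  6.90044201]
```

The force rose to about 8 N, so the button is on its stop. A slight extra push, then up and back above the stand.

>>> {"api": "arm_command", "payload": {
  "increments": [
    [[0, 0, 0.0005, 0, 0, 0, 0], [0, 0, 0.0005, 0, 0, 0, 0], [0, 0, 0.0005, 0, 0, 0, 0], [0, 0, 0.0005, 0, 0, 0, 0]]
  ]
}}

```text
time: 15.4
position: [0.5952, -0.0436, 0.1238]
orientation: [179.9, -0.1, 39.2]
contact_force: [-1.1, 0.1, 10.6]
gripper_width: 0.143
grip_force: 69.4
```

>>> {"api": "arm_command", "payload": {
  "increments": [
    [[0, 0, -0.01, 0, 0, 0, 0], [0, 0, -0.02, 0, 0, 0, 0], [0, 0, -0.035, 0, 0, 0, 0], [0, 0, -0.05, 0, 0, 0, 0], [0, 0, -0.05, 0, 0, 0, 0]]
  ]
}}

```text
time: 15.82
position: [0.596, -0.0438, 0.1759]
orientation: [179.8, -0.1, 39.2]
contact_force: [0.8, -0.6, -0.5]
gripper_width: 0.14
grip_force: 68.3
```

```bash
python3 -c "
from p import *
print(bot.get_state()['position'])
rel([(.4785,-.296,.172,39.2)])"
```

```text
[ 0.596  -0.0438  0.1759]
[-0.2505, 0.1211, 0.0037] [0.2, -0.1, 0.0]
```

>>> {"api": "arm_command", "payload": {
  "increments": [
    [[-0.2503, 0.1216, 0, 0, 0, 0, 0], [-0.2503, 0.1216, 0, 0, 0, 0, 0], [-0.2503, 0.1216, 0, 0, 0, 0, 0], [-0.2503, 0.1216, 0, 0, 0, 0, 0], [-0.2503, 0.1216, 0, 0, 0, 0, 0], [-0.2503, 0.1216, 0, 0, 0, 0, 0], [-0.2503, 0.1216, 0, 0, 0, 0, 0], [-0.2503, 0.1216, 0, 0, 0, 0, 0], [-0.2503, 0.1216, 0, 0, 0, 0, 0], [-0.2503, 0.1216, 0, 0, 0, 0, 0], [-0.2503, 0.1216, 0, 0, 0, 0, 0], [-0.2503, 0.1216, 0.02, 0, 0, 0, 0], [-0.2503, 0.1216, 0.03, 0, 0, 0, 0], [-0.2503, 0.1216, 0.03, 0, 0, 0, 0]]
  ]
}}

```text
time: 16.98
position: [0.4767, -0.2939, 0.1405]
orientation: [-179.8, 0.0, 39.3]
contact_force: [-0.1, 0.4, 0.3]
gripper_width: 0.141
grip_force: 68.3
```

```bash
python3 -c "
from p import *
st=bot.get_state();print(st['position'],st['orientation'])"
```

```text
[ 0.4767 -0.2939  0.1405] [-179.7643    0.0431   39.2916]
```

>>> {"api": "arm_command", "payload": {
  "increments": [
    [[0, 0, 0, 0, 0, 0, 0], [0, 0, 0, 0, 0, 0, 0], [0, 0, 0.01, 0, 0, 0, 0], [0, 0, 0.022, 0, 0, 0, 0], [0, 0, 0.034, 0, 0, 0, 0], [0, 0, 0.046, 0, 0, 0, 0], [0, 0, 0.055, 0, 0, 0, 0], [0, 0, 0.06, 0, 0, 0, 0], [0, 0, 0.061, 0, 0, 0, 0], [0, 0, 0.061, 0, 0, 0, 0], [0, 0, 0.061, 0, 0, 0, 0]]
  ]
}}

```text
time: 17.9
position: [0.4779, -0.2962, 0.0821]
orientation: [180.0, -0.0, 39.2]
contact_force: [-0.1, -0.6, -0.7]
gripper_width: 0.14
grip_force: 68.6
```

>>> {"api": "arm_command", "payload": {
  "increments": [
    [[0, 0, 0.0005, 0, 0, 0, 0], [0, 0, 0.001, 0, 0, 0, 0], [0, 0, 0.0013, 0, 0, 0, 0], [0, 0, 0.0013, 0, 0, 0, 0], [0, 0, 0.0013, 0, 0, 0, 0]]
  ]
}}

```text
time: 18.32
position: [0.4779, -0.2962, 0.0812]
orientation: [179.9, -0.0, 39.2]
contact_force: [-1.3, 0.8, 5.2]
gripper_width: 0.142
grip_force: 68.8
```

The collar is seated (5 N upward). Releasing and rising.

>>> {"api": "arm_command", "payload": {
  "increments": [
    [[0, 0, 0, 0, 0, 0, 0.03], [0, 0, 0, 0, 0, 0, 0.045], [0, 0, 0, 0, 0, 0, 0.06], [0, 0, 0, 0, 0, 0, 0.06], [0, 0, 0, 0, 0, 0, 0.06], [0, 0, 0, 0, 0, 0, 0.06], [0, 0, -0.03, 0, 0, 0, 0.06], [0, 0, -0.06, 0, 0, 0, 0.06], [0, 0, -0.09, 0, 0, 0, 0.06], [0, 0, -0.12, 0, 0, 0, 0.06], [-0.12, -0.03, -0.12, 0, 0, 0, 0.06], [-0.12, -0.03, -0.12, 0, 0, 0, 0.06], [-0.12, -0.03, -0.12, 0, 0, 0, 0.06], [-0.12, -0.03, -0.12, 0, 0, 0, 0.06], [-0.12, -0.03, -0.12, 0, 0, 0, 0.06], [-0.12, -0.03, -0.12, 0, 0, 0, 0.06], [-0.12, -0.03, -0.12, 0, 0, 0, 0.06]]
  ]
}}

```text
time: 19.73
position: [0.3664, -0.3483, 0.2005]
orientation: [180.0, -0.0, 39.2]
contact_force: [0.4, 0.7, -0.8]
gripper_width: 0.705
grip_force: 0.0
```

```bash
python3 -c "
from z import *
t=look(); s=bot.snapshot('side')
f=lambda i,b,w,h:cv2.resize(i[b[1]:b[3],b[0]:b[2]],(w,h),interpolation=cv2.INTER_CUBIC)
W=np.vstack([np.hstack([f(t['img'],(285,150,365,210),400,300),f(t['img'],(420,195,500,255),400,300)]),np.hstack([f(s['img'],(300,175,380,235),400,300),f(s['img'],(300,310,380,370),400,300)])])
cv2.imwrite('pics/z8.png',W)"
```

```text
ptr [-48.93, -48.82, -48.76, -49.48]
red [-53.64, -53.16, -52.51, -51.8, -50.82, -50.56]
```

View pics/z8.png

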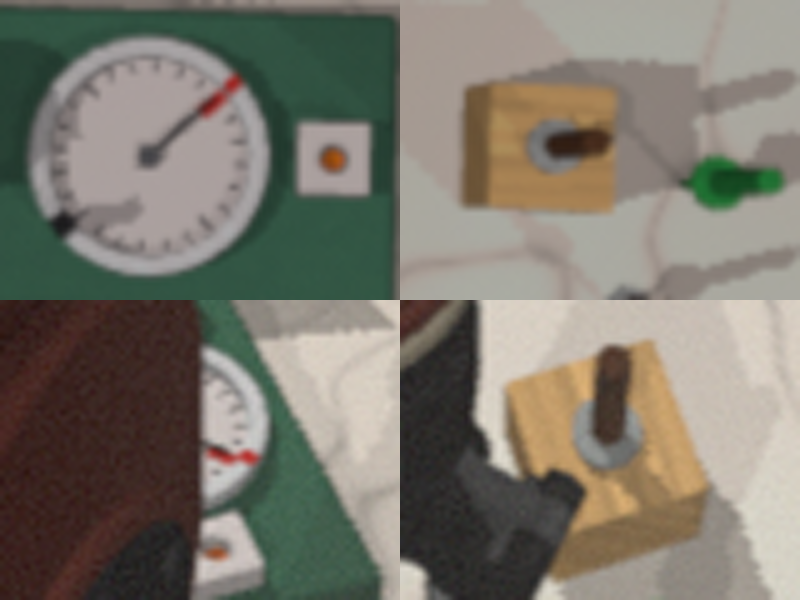

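The pin stands upright in its stand, at (555,143) in the top crop and (607,440) in the side crop. The pointer tip is still on the red mark and nothing is being touched.

```bash
python3 -c "
from workcell import bot
print(bot.hand_in())"
```

```text
the job is handed in; nothing more can be done
None
```

I handed the job in at about 20 s: the pointer tip is on the red zero mark (about 1.5 mm past its centre line, inside the 8 mm width), the button was pressed to its stop with the pin, and the pin is back upright in its stand; the canister, jar and teapot were never touched.

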